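Put the lens tools back in their fitted tray

TASK

The fitted tool tray of this camera-repair bench is empty and its tools lie scattered on the table. Put the lens-ring cup tool, the medium and the small screwdriver and the brass pin vice each into the pocket cut to its own outline, lying flat on the pocket's floor with the handle towards the end of the tray that has the pull lip. The long screwdriver and the dark steel punch do not belong in this tray: leave them where they lie.

Things in the scene. Friction and masses are not known exactly. Their poses are not given: they have to be found in the camera images.
- cup_tool_mid (a point): Lens-ring cup tool: slim bright knurled handle, dark shaft with a black round cup of 24 mm diameter; 109 mm long, 50 g, lying on the table. Point: on its axis, on the 10 mm thick handle, about 10 mm above the table, 44 mm from the handle's end, 64 mm from the cup's face. z up, +y along the tool to its handle end.
- driver_116_mid (a point): Medium precision screwdriver: bright knurled handle, 18 mm swivel cap, thin blade; 116 mm long, 28 g, lying on the table on its cap, a little nose down. Point: on its axis, on the 10 to 11 mm thick handle, about 7 mm above the table, 48 mm from the cap's end, 68 mm from the blade's tip. z up, +y along the tool to its handle end.
- driver_90_mid (a point): Small precision screwdriver: same form, only 90 mm long, 10 mm cap, 13 g, lying on the table. Point: on its axis, on the 7 mm thick handle, about 4 mm above the table, 36 mm from the cap's end, 54 mm from the blade's tip. z up, +y along the tool to its handle end.
- vice_mid (a point): Pin vice: brass-coloured knurled handle, 12 mm cap, short steel nose; 100 mm long, 40 g, lying on the table. Point: on its axis, on the 10 mm thick body, about 5.5 mm above the table, 41 mm from the cap's end, 59 mm from the nose. (A fixed monitor, 195 mm high, stands to the left of the scattered tools, and a 171 mm high drawer chest beyond them.) z up, +y along the tool to its handle end.
- pocket_cup_seat (a point): Black insert with the cup tool's pocket: handle side 26 mm wide, ends at y 51 mm; far side 20 mm wide, then a 34 mm wide chamber, y -41 to -71. Four inserts (50 x 140 mm, any order) fill a fixed grey metal tray, 18 mm high; pocket floors grey, 7 mm above the table, 12 mm deep. Point: where the tool's point lies when seated, 10 mm over the floor. z up, +y to the handle end (pull lip).
- pocket_driver_116_seat (a point): Black insert with the medium screwdriver's pocket, the longest: handle side 28 mm wide to y 55 mm; blade groove 20 mm wide to y -45, 14 mm to y -75. A finger trough, y -22 to 22, as low as the pocket floors, crosses all inserts and both tray sides, so fingers can straddle a handle. Point: where the tool's point lies when seated, 7 mm over the floor. z up, +y to the handle end (pull lip).
- pocket_driver_90_seat (a point): Black insert with the small screwdriver's pocket, the shortest: handle side 20 mm wide to y 43 mm; blade groove 18 mm wide to y -36, 13 mm to y -61. Neighbouring seats are 50 mm apart: open the fingers only a little there. Point: where the tool's point lies when seated, 4 mm over the floor. z up, +y to the handle end (pull lip).
- pocket_vice_seat (a point): Black insert with the pin vice's pocket: handle side 22 mm wide to y 48 mm; far side 20 mm wide to y -53, then 14 mm for the nose, to y -66. Point: where the tool's point lies when seated, 5.5 mm over the floor. z up, +y to the handle end (pull lip).
- driver_146_mid (a point): Long screwdriver, no pocket, stays where it lies: same form as the others but 146 mm long, 16 mm cap. Point: on its axis, on the handle, about 7 mm above the table, 58 mm from the cap's end. z up, +y along the tool to its handle end.
- punch_mid (a point): Punch, no pocket, stays where it lies: plain dark steel hexagon bar, 9 mm thick, 88 mm long, tapering to a thin point, no cap. Point: on its axis in the thick end, about 4 mm above the table, 34 mm from the blunt end. z up, +y along the tool to its handle end.

How it is judged:
By the outcome, as a careful person would: the job done as asked, in the order asked, and still so for the second after the job is handed in, with the robot touching nothing.
It also fails if it takes over 128 s, if anything falls off the work surface, if the arm or the gripper's body presses on something with over 40 N, if the wrist force passes 120 N, or if a joint passes its speed limit or range.

ROBOT

A 6-joint arm with a two-finger parallel gripper is mounted at the origin on a cart in front of the work surface, level with it; the furniture and walls round the work are solid. World frame = base frame: x ahead of the robot, y to its left, z up, the work surface at z = 0. Lengths are in m, angles in rad, forces in N, time in s.
With the tool pointing down it reaches from about 0.275 to 0.725 m from the base axis. Payload 15.9 kg.
Tool frame: the origin (TCP) lies at the very end of the fingers, on their centre line; the grasp point (between the pads) lies 19 mm behind it; z points along the fingers, y is the line along which they close (so a half turn about z gives the same grasp; the last joint's range is limited). The gripper opens to 85 mm and grips with 20 to 120 N. Pads are 22 mm wide; open, the fingers measure 114 mm over their backs; the gripper's body (76 mm by 85 mm) begins 54 mm behind the grasp point. The pads swing forward as they close: fully open they stand 13 mm farther back than shut.
Start: joints at [1.343, 0.213, -0.034, 1.323, 0, 1.571], TCP at [0.113, 0.487, 0.231] pointing down, gripper open.
Joint ranges: [-2.98, 2.98], [-0.74, 1.72], [-1.14, 1.35], [-2.1, 2.04], [-1.57, 1.44], [-3.14, 3.14]. Speed limits (rad/s): [1.89, 1.89, 2.39, 2.57, 3.14, 3.14].

INTERFACE

Orientations are given as a unit quaternion [x, y, z, w].
In Python, from workcell import sense, viewer, manip gives the robot as it stands.
- The arm moves only by the shell command python3 -m crank 'ROWS' [FORCE]. ROWS is JSON, a list that holds one entry, the list of rows, each a list of 7 numbers: the turn, a rotation vector about the tool's x, y, z in degrees, then the shift along the tool's x, y, z in cm, then the finger opening in cm, from 0 to 8.54. A call has exactly 10 rows; each row shifts and turns the commanded pose from where the row before left it, along the tool's axes as they then stand; what a row does not reach is not made up. A row lasts 1/10 s, in which the tool goes at most 50 mm and 8.59 degrees, less where a joint would pass 70% of its speed; a pose out of reach is approached as far as the arm can. A call with a gripper value outside its range is refused whole. The fingers move at their own pace and stop on an object; FORCE is the grip in N (left out, the last holds). Time passes only in rows, so rows that do not move let the fingers close, or fill a call up. It gives the time, the measured TCP pose, the force, the opening and the grip force at its end, in the units of the state.
- sense(): the state, without advancing time (a new reading comes with each control period).
- viewer.read_camera(name): name is "side" or "top" or "wrist"; returns (picture, depth): 480x640x3 uint8, red, green, blue; 480x640 float32, m along the optical axis (not along the pixel's ray), 0 where there is no reading.
- viewer.camera_info(name): a dict with "vertical_fov" (degrees; the focal length in pixels is half the picture's height over the tangent of half this angle, whatever the lens; pixels are square), "cx", "cy" (the principal point, pixels), "dist_coeffs" ([k1, k2, p1, p2, k3] as OpenCV has them; the pictures are not rectified), "cam_to_world" (4x4, takes a point from camera to world coordinates). Camera axes: x right, y down, z forward; pixel columns grow to the right and rows downward; lengths in m; the calibration is good to about 2 mm. A picture is of the moment at which its call begins: read the wrist's pose just before it. camera_info takes no time and is no camera call; for the wrist camera it gives the pose at the moment of the call.
- manip.job_done(): hands the job in; it is judged then, once.
The state is a dict: "t": time; "q": joint angles; "joint_vel": joint speeds; "joint_efforts": joint torques, N m; "position": TCP position; "orientation": TCP orientation; "wrist_force": force on the tool from outside, world axes, zero at the start; "wrist_torque": the same for the moment, N m; "opening": finger opening in m; "grip_force": force on a finger pad.
Only numpy, scipy, OpenCV 4.12 (cv2) and the standard library are available. Lean on these libraries where they do the work, as an engineer would, in place of code of your own. Each camera call takes 0.05 s, during which the arm holds its last target. There are 200 camera calls.

## Working session

There is one attempt and no reset: what is moved stays moved. The work goes in short steps, Python scripts to look and compute and a shell command to move; the robot and the scene stay as the last step left them, time stands still between calls to the robot, and variables do not carry over. Pictures are saved under pics/ and viewed, at most 14 in all, crops included, and the job is handed in when it is done.

```bash
ls; mkdir -p pics
cat > h.py <<'E'
import numpy as np, cv2
from scipy.spatial.transform import Rotation as R
from workcell import sense, viewer, manip
def K(i):
    f=240/np.tan(np.radians(i["vertical_fov"])/2); return np.array([[f,0,i["cx"]],[0,f,i["cy"]],[0,0,1.]])
def grab(name):
    i=viewer.camera_info(name); p,d=viewer.read_camera(name); return i,p,d
def ray(i,uv):
    uv=np.array(uv,float).reshape(-1,1,2)
    n=cv2.undistortPoints(uv,K(i),np.array(i["dist_coeffs"],float)).reshape(-1,2)
    T=np.array(i["cam_to_world"]); return T[:3,3],np.c_[n,np.ones(len(n))]@T[:3,:3].T
def onplane(i,uv,z):
    o,d=ray(i,uv); return o+d*((z-o[2])/d[:,2])[:,None]
def withdepth(i,uv,dep):
    o,d=ray(i,uv); return o+d*np.array(dep)[:,None]
def proj(i,P):
    T=np.linalg.inv(np.array(i["cam_to_world"])); r=cv2.Rodrigues(T[:3,:3])[0]
    return cv2.projectPoints(np.array(P,float).reshape(-1,1,3),r,T[:3,3],K(i),np.array(i["dist_coeffs"],float))[0].reshape(-1,2)
def save(name,p): cv2.imwrite("pics/"+name,cv2.cvtColor(p,cv2.COLOR_RGB2BGR))
E
python3 - <<'E'
from h import *
import pickle
s=sense(); print(s["t"],s["position"],s["orientation"],s["opening"])
D={}
for n in ["top","side","wrist"]:
    i,p,d=grab(n); D[n]=(i,p,d); save(n+"0.png",p); print(n,i["vertical_fov"],np.round(i["cam_to_world"],3).tolist(),i["dist_coeffs"],(d>0).mean())
pickle.dump(D,open("d0.pkl","wb"))
E
```

```text
pics
0.0 [0.11284624 0.48674549 0.23081203] [ 1.13656406e-01  9.93519956e-01 -5.61258070e-04 -6.39306780e-05] 0.08550511380576514
top 48.47655710025009 [[0.005, -0.996, 0.084, 0.474], [-1.0, -0.006, -0.019, -0.136], [0.02, -0.084, -0.996, 0.903], [0.0, 0.0, 0.0, 1.0]] [-0.03853686  0.          0.          0.          0.        ] 0.9958951822916666
side 45.80276064692925 [[0.94, -0.125, 0.316, 0.205], [-0.339, -0.411, 0.846, -1.076], [0.024, -0.903, -0.429, 0.504], [0.0, 0.0, 0.0, 1.0]] [-0.12583433  0.          0.          0.          0.        ] 0.9871061197916666
wrist 59.374698173585564 [[0.226, 0.931, 0.285, 0.039], [0.974, -0.215, -0.069, 0.505], [-0.002, 0.294, -0.956, 0.374], [0.0, 0.0, 0.0, 1.0]] [0.02529217 0.         0.         0.         0.        ] 0.996083984375
```

View pics/top0.png

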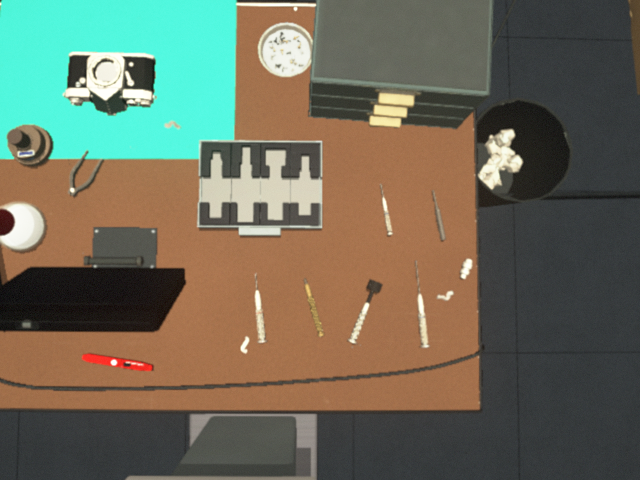

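View pics/side0.png

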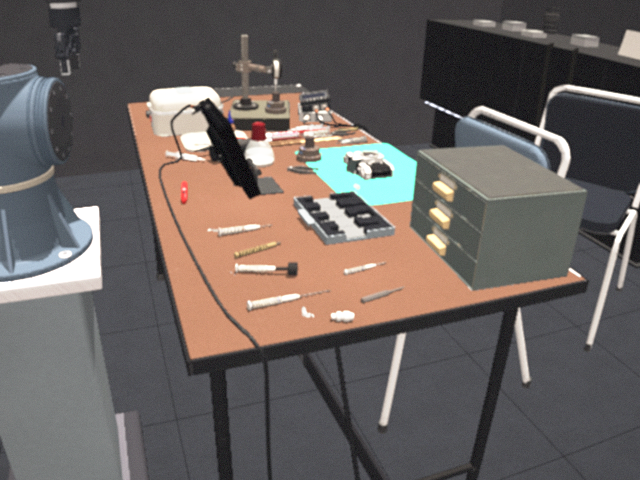

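The top view shows, left to right, the medium driver (260,310), vice (314,310), cup tool (365,312), long driver (422,310), small driver (386,210) and punch (438,215). The tray is at (260,185) with its lip at the bottom, towards the robot. I'll zoom in on the tray and measure the tools.

```bash
cat > m0.py <<'E'
from h import *
import pickle
D=pickle.load(open("d0.pkl","rb")); i,p,d=D["top"]
save("traycrop.png",cv2.resize(p[130:245,190:335],None,fx=5,fy=5,interpolation=cv2.INTER_CUBIC))
hsv=cv2.cvtColor(p,cv2.COLOR_RGB2HSV); 
def show(i,p,d,box,tag):
    x0,y0,x1,y1=box; sub=p[y0:y1,x0:x1].astype(int)
    bg=np.median(sub.reshape(-1,3),0); m=(np.abs(sub-bg).sum(2)>70).astype(np.uint8)
    n,l,st,c=cv2.connectedComponentsWithStats(m); k=1+np.argmax(st[1:,4])
    v,u=np.where(l==k); u=u+x0; v=v+y0
    z=withdepth(i,np.c_[u,v],d[v,u])[:,2]
    P=onplane(i,np.c_[u,v],0.006)[:,:2]; c=P.mean(0); w=np.linalg.svd(P-c,full_matrices=False)[2][0]
    if w[0]>0:w=-w
    t=(P-c)@w; e1=c+w*t.max(); e0=c+w*t.min()
    print(tag,"hand end",e1.round(4),"tip",e0.round(4),"len",round(np.ptp(t),4),"yaw",np.degrees(np.arctan2(w[1],w[0])).round(1),"zmax",np.percentile(z,[10,50,95]).round(4))
for tag,b in dict(d116=(245,265,275,350),vice=(298,275,330,342),cup=(340,272,388,350),d146=(405,255,435,355),d90=(375,178,397,240),punch=(427,186,449,245)).items(): show(i,p,d,b,tag)
E
python3 m0.py
```

```text
d116 hand end [ 0.3774 -0.0697] tip [ 0.4641 -0.0599] len 0.0873 yaw -173.5 zmax [0.0058 0.0114 0.0157]
vice hand end [ 0.4505 -0.1495] tip [ 0.4744 -0.143 ] len 0.0247 yaw -164.6 zmax [0.007  0.0093 0.0117]
cup hand end [ 0.3763 -0.2183] tip [ 0.4803 -0.2604] len 0.1122 yaw 158.0 zmax [0.0032 0.0143 0.0237]
d146 hand end [ 0.3697 -0.3426] tip [ 0.46   -0.3334] len 0.0908 yaw -174.2 zmax [0.0037 0.0102 0.0143]
d90 hand end [ 0.5564 -0.2852] tip [ 0.6262 -0.2729] len 0.0708 yaw -170.0 zmax [0.0004 0.0066 0.0105]
punch hand end [ 0.5533 -0.3756] tip [ 0.603  -0.3663] len 0.0506 yaw -169.4 zmax [0.0063 0.0081 0.0109]
```

View pics/traycrop.png

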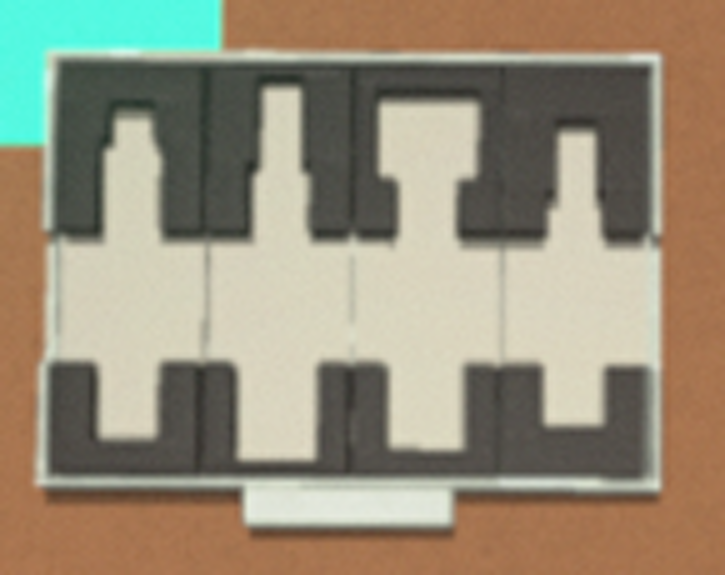

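Pockets from left to right are vice, medium driver, cup and small driver, since the third has the wide chamber, the second is longest and the fourth is shortest. Next I move to a central viewing pose and square the tool to the world axes.

```bash
python3 -m crank '[[[0,0,0,0,0,-1.3,8.5],[0,0,0,0,0,-1.3,8.5],[0,0,0,0,0,-1.3,8.5],[0,0,0,-1.6,-2.24,0,8.5],[0,0,0,-1.6,-2.24,0,8.5],[0,0,0,-1.6,-2.24,0,8.5],[0,0,0,-1.6,-2.24,0,8.5],[0,0,0,-1.6,-2.24,0,8.5],[0,0,0,-1.6,-2.24,0,8.5],[0,0,0,-1.6,-2.24,0,8.5]]]'
python3 -m crank '[[[0,0,0,-1.6,-2.24,0,5],[0,0,0,-1.6,-2.24,0,5],[0,0,0,-1.6,-2.24,0,5],[0,0,0,-1.6,-2.24,0,5],[0,0,0,-1.6,-2.24,0,5],[0,0,0,-1.6,-2.24,0,5],[0,0,0,-1.6,-2.24,0,5],[0,0,0,-1.6,-2.24,0,5],[0,0,0,-1.6,-2.24,0,5],[0,0,0,-1.6,-2.24,0,5]]]'
python3 -m crank '[[[0,0,0,-1.6,-2.24,0,3.5],[0,0,0,-1.6,-2.24,0,3.5],[0,0,0,-1.6,-2.24,0,3.5],[0,0,0,-1.6,-2.24,0,3.5],[0,0,0,-1.6,-2.24,0,3.5],[0,0,0,-1.6,-2.24,0,3.5],[0,0,0,-1.6,-2.24,0,3.5],[0,0,0,-1.6,-2.24,0,3.5],[0,0,-6.55,0,0,0,3.5],[0,0,-6.55,0,0,0,3.5]]]'
cat > m1.py <<'E'
from h import *
import pickle
s=sense(); print(s["t"],s["position"].round(4) if hasattr(s["position"],"round") else s["position"],s["orientation"],s["joint_vel"])
i,p,d=grab("wrist"); pickle.dump((i,p,d),open("w1.pkl","wb")); save("w1.png",p)
E
python3 m1.py
```

```text
t: 1.15
position: [0.1868, 0.3079, 0.2702]
orientation: [0.114, 0.994, -0.0, -0.0]
wrist_force: [0.3, -0.2, 0.3]
opening: 0.0852
grip_force: 0.0
t: 2.15
position: [0.292, 0.0535, 0.2703]
orientation: [0.114, 0.994, 0.0, 0.0]
wrist_force: [0.7, 0.2, 0.1]
opening: 0.0501
grip_force: 0.0
t: 3.15
position: [0.3761, -0.1495, 0.2699]
orientation: [-0.002, 1.0, 0.0, -0.0]
wrist_force: [-0.5, 0.8, -0.8]
opening: 0.0349
grip_force: 0.0
3.15 [ 0.3761 -0.1495  0.2699] [-1.89428158e-03  9.99998089e-01  1.90031865e-04 -4.45047990e-04] [ 1.33931520e-02 -1.23274638e-02 -7.59589590e-03  2.24539581e-03
  9.42028914e-04 -1.13956453e+00]
```

View pics/w1.png

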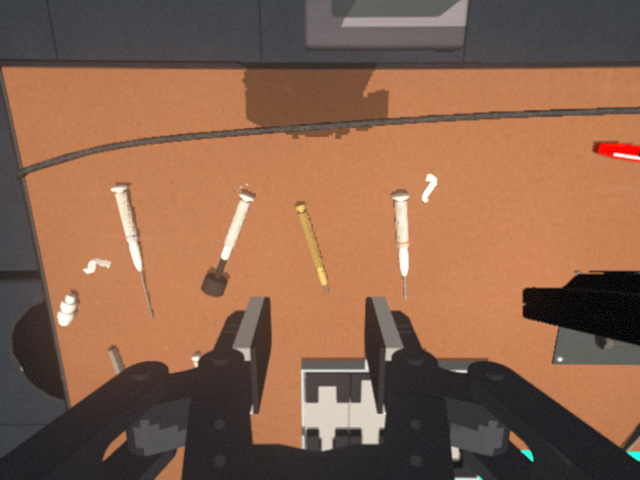

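The wrist view shows the cup tool at (230,240), vice at (313,248), medium driver at (403,240) and long driver at (133,245). The small driver at (196,357) and the tray are partly hidden by the fingers. I'll measure the tools here and cross-check with the top view.

```bash
cat > tool.py <<'E'
from h import *
def comp(p,box,kind):
    x0,y0,x1,y1=box; sub=p[y0:y1,x0:x1]; hsv=cv2.cvtColor(sub,cv2.COLOR_RGB2HSV).astype(int)
    bg=np.median(hsv.reshape(-1,3),0)
    if kind=="brass": m=(hsv[...,0]-bg[0]>4)
    else: m=(hsv[...,1]<bg[1]-55)|(hsv[...,2]<bg[2]*0.45)
    m=cv2.morphologyEx(m.astype(np.uint8),cv2.MORPH_CLOSE,np.ones((5,5)))
    n,l,st,c=cv2.connectedComponentsWithStats(m); k=1+np.argmax(st[1:,4]); v,u=np.where(l==k)
    return np.c_[u+x0,v+y0]
def axis(i,uv,z,mid,hand=None):
    """handle end, direction (handle->tip), mid point; line fitted to the first part (handle)"""
    P=onplane(i,uv,z)[:,:2]; c=P.mean(0); w=np.linalg.svd(P-c,full_matrices=False)[2][0]
    if w[0]>0: w=-w               # towards the handle
    t=(P-c)@w; e=t.max(); L=np.ptp(t)
    sl=[]
    for a in np.arange(t.min(),e,0.003):
        s=(t>=a)&(t<a+.003)
        if s.sum()>1: q=P[s]; n=np.array([-w[1],w[0]]); y=(q-c)@n; sl.append((a+.0015,(y.max()+y.min())/2,np.ptp(y)))
    sl=np.array(sl); f=np.polyfit(sl[:,0],sl[:,1],1); n=np.array([-w[1],w[0]])
    tm=e-mid; M=c+w*tm+n*np.polyval(f,tm); d=w+n*f[0]; d/=np.linalg.norm(d); d=d if d@w>0 else -d
    return M,np.degrees(np.arctan2(d[1],d[0]))%360,L,sl
E
cat > m2.py <<'E'
from tool import *
import pickle
iw,pw,dw=pickle.load(open("w1.pkl","rb")); it,pt,dt=pickle.load(open("d0.pkl","rb"))["top"]
T=dict(cup=((195,178,262,302),(340,272,388,350),"s",.010,.044),d116=((385,180,418,305),(245,265,275,350),"s",.007,.048),vice=((288,195,335,297),(298,275,330,342),"brass",.0055,.041),
 d146=((105,175,160,325),(405,255,435,355),"s",.007,.058),d90=(None,(375,178,397,240),"s",.004,.036),punch=(None,(427,186,449,245),"s",.004,.034))
for k,(bw,bt,kd,z,m) in T.items():
    pts=[]
    for n,(i,p,d,b) in dict(w=(iw,pw,dw,bw),t=(it,pt,dt,bt)).items():
        if b is None: continue
        uv=comp(p,b,kd); M,y,L,sl=axis(i,uv,z,m)
        zz=withdepth(i,uv,d[uv[:,1],uv[:,0]])[:,2]
        print(k,n,"mid",M.round(4),"yaw",y.round(1),"L",L.round(4),"zdepth top",np.percentile(zz,[50,90]).round(4))
        pts.append(proj(i,[*M,z])); 
        pts[-1]=ray(i,pts[-1])
    if len(pts)==2:   # triangulate
        (o1,d1),(o2,d2)=pts; A=np.c_[d1[0],-d2[0]]; s=np.linalg.lstsq(A,o2-o1,rcond=None)[0]; print("   tri",((o1+d1[0]*s[0]+o2+d2[0]*s[1])/2).round(4))
E
python3 m2.py
```

```text
cup w mid [ 0.4192 -0.2332] yaw 158.1 L 0.1142 zdepth top [0.0141 0.0226]
cup t mid [ 0.419  -0.2347] yaw 157.9 L 0.1079 zdepth top [0.0145 0.0229]
   tri [ 0.4192 -0.234   0.0094]
d116 w mid [ 0.4251 -0.0631] yaw 186.3 L 0.1127 zdepth top [0.0113 0.014 ]
d116 t mid [ 0.4254 -0.0646] yaw 186.7 L 0.1018 zdepth top [0.0116 0.0149]
   tri [ 0.4252 -0.0639  0.0077]
vice w mid [ 0.4289 -0.1547] yaw 196.8 L 0.0896 zdepth top [0.0092 0.0108]
vice t mid [ 0.4284 -0.1564] yaw 196.6 L 0.0905 zdepth top [0.0093 0.0117]
   tri [ 0.4284 -0.1555  0.0071]
d146 w mid [ 0.4287 -0.3344] yaw 186.5 L 0.1132 zdepth top [0.0105 0.0131]
d146 t mid [ 0.4275 -0.3358] yaw 185.4 L 0.0975 zdepth top [0.0102 0.0132]
   tri [ 0.428  -0.3348  0.008 ]
d90 t mid [ 0.5936 -0.2784] yaw 190.4 L 0.0764 zdepth top [0.0068 0.0102]
punch t mid [ 0.5851 -0.3693] yaw 191.0 L 0.0648 zdepth top [0.0075 0.01  ]
```

```bash
python3 -m crank '[[[0,0,0,-3.2,0.5,0,3.5],[0,0,0,-3.2,0.5,0,3.5],[0,0,0,-3.2,0.5,0,3.5],[0,0,0,-3.2,0.5,0,3.5],[0,0,0,-3.2,0.5,0,3.5],[0,0,0,-3.2,0.5,0,3.5],[0,0,0,0,0,0,3.5],[0,0,0,0,0,0,3.5],[0,0,0,0,0,0,3.5],[0,0,0,0,0,0,3.5]]]'
sed -e 's/w1/w2/g' m1.py > m3.py; python3 m3.py
```

```text
t: 4.2
position: [0.5674, -0.1188, 0.2708]
orientation: [0.0, 1.0, -0.0, 0.0]
wrist_force: [0.3, -0.5, 1.1]
opening: 0.035
grip_force: 0.0
4.2 [ 0.5674 -0.1188  0.2708] [ 8.97429882e-05  9.99999963e-01 -7.00643107e-05  2.46735750e-04] [-0.00086104 -0.00043305  0.00265326  0.00017129  0.00173961 -0.00208475]
```

View pics/w2.png

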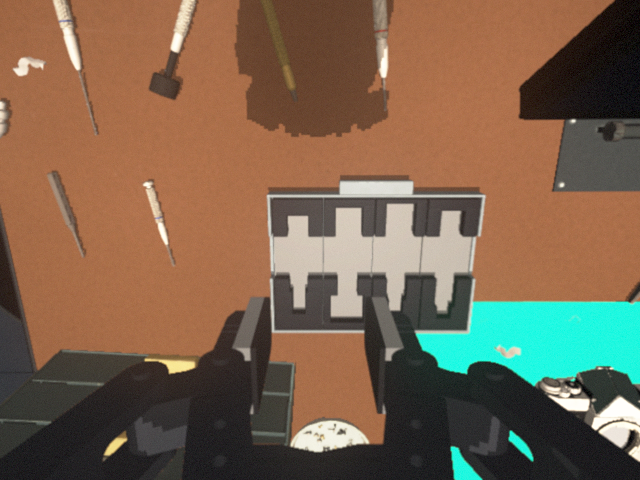

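The whole tray is visible, with rim corners near (268,195), (485,195), (471,332) and (272,332), and the small driver at (158,215). I'll fit the tray frame from both views.

```bash
cat > m4.py <<'E'
from tool import *
import pickle
iw,pw,dw=pickle.load(open("w2.pkl","rb")); it,pt,dt=pickle.load(open("d0.pkl","rb"))["top"]
# rim corners, z .018
cw=[(268,195),(485,195),(471,332),(272,332)]; ct=[(322.2,228),(198,228.),(199.8,141.4),(322.2,141)]
A=onplane(iw,cw,.018); B=onplane(it,ct,.018); print("rim w\n",A.round(4),"\nrim t\n",B.round(4)); print("centers",A.mean(0).round(4),B.mean(0).round(4))
# pocket floors by colour: bright low saturation in the tray -> per pocket extents at the trough
for n,i,p,d,c in (("w",iw,pw,dw,A),("t",it,pt,dt,B)):
    hsv=cv2.cvtColor(p,cv2.COLOR_RGB2HSV); g=((hsv[...,2]>120)&(hsv[...,1]<70)).astype(np.uint8)
    poly=proj(i,np.array(c)+0); mask=np.zeros(g.shape,np.uint8); cv2.fillConvexPoly(mask,poly.astype(int),1); mask=cv2.erode(mask,np.ones((5,5)))
    v,u=np.where((g&mask)>0); P=onplane(i,np.c_[u,v],.007); D=withdepth(i,np.c_[u,v],d[v,u]); print(n,"floor z",np.percentile(D[:,2],[25,50,75]).round(4))
    vd,ud=np.where(((hsv[...,2]<85)&(mask>0))); Dk=withdepth(i,np.c_[ud,vd],d[vd,ud]); print("   insert top z",np.percentile(Dk[:,2],[50,75]).round(4))
    H=lambda m:None
    for nm,xl,xh in (("handle end",.535,.545),("far",.595,.605),("far2",.62,.63)):
        s=(P[:,0]>xl)&(P[:,0]<xh); y=np.sort(P[s,1]); br=np.where(np.diff(y)>.008)[0]; st=np.r_[y[0],y[br+1]]; en=np.r_[y[br],y[-1]]
        print(n,nm,[(round((a+b)/2,4),round(b-a,4)) for a,b in zip(st,en)])
    for y0 in (-.06,-.085,-.11,-.135,-.03,-.01,.01):
        s=np.abs(P[:,1]-y0)<.003; x=P[s,0]
        if len(x): print(n,y0,"x",x.min().round(4),x.max().round(4))
uv=comp(pw,(135,172,182,270),"s"); M,y,L,sl=axis(iw,uv,.004,.036); print("d90 w",M.round(4),y.round(1),L.round(4))
uv=comp(pw,(40,160,95,262),"s"); M,y,L,sl=axis(iw,uv,.004,.034); print("punch w",M.round(4),y.round(1),L.round(4))
E
python3 m4.py
```

```text
rim w
 [[ 0.5697 -0.1653  0.018 ]
 [ 0.5699  0.0407  0.018 ]
 [ 0.7156  0.0429  0.018 ]
 [ 0.7161 -0.1661  0.018 ]] 
rim t
 [[ 0.5676 -0.1691  0.018 ]
 [ 0.5662  0.0377  0.018 ]
 [ 0.7134  0.0383  0.018 ]
 [ 0.7159 -0.1687  0.018 ]]
centers [ 0.6428 -0.062   0.018 ] [ 0.6408 -0.0654  0.018 ]
w floor z [0.0065 0.007  0.0076]
   insert top z [0.0188 0.0195]Traceback (most recent call last):
  File "m4.py", line 15, in <module>
    s=(P[:,0]>xl)&(P[:,0]<xh); y=np.sort(P[s,1]); br=np.where(np.diff(y)>.008)[0]; st=np.r_[y[0],y[br+1]]; en=np.r_[y[br],y[-1]]
                                                                                            ~^^^
IndexError: index 0 is out of bounds for axis 0 with size 0
```

```bash
sed -i 's/"handle end",.535,.545/"handle",.588,.603/; s/"far",.595,.605/"far",.658,.668/; s/"far2",.62,.63/"far2",.685,.69/; s/(-.06,-.085,-.11,-.135,-.03,-.01,.01)/(-.162,-.165,-.16,-.113,-.063,-.014,.034,-.138,-.088,-.039,.011)/; s/np.ones((5,5)))$/np.ones((3,3)))/' m4.py; python3 m4.py | tail -n +12
```

```text
w floor z [0.0065 0.0071 0.0077]
   insert top z [0.0188 0.0195]
w handle [(np.float64(-0.1651), np.float64(0.0011)), (np.float64(-0.1381), np.float64(0.021)), (np.float64(-0.0877), np.float64(0.0262)), (np.float64(-0.0371), np.float64(0.0265)), (np.float64(0.0134), np.float64(0.0189)), (np.float64(0.0429), np.float64(0.002))]
w far [(np.float64(-0.166), np.float64(0.001)), (np.float64(-0.138), np.float64(0.0178)), (np.float64(-0.0879), np.float64(0.0199)), (np.float64(-0.0375), np.float64(0.0192)), (np.float64(0.0132), np.float64(0.0191)), (np.float64(0.0434), np.float64(0.0028))]
w far2 [(np.float64(-0.1658), np.float64(0.0012)), (np.float64(-0.1383), np.float64(0.0117)), (np.float64(-0.0875), np.float64(0.0329)), (np.float64(-0.0367), np.float64(0.0118)), (np.float64(0.0132), np.float64(0.0147)), (np.float64(0.0433), np.float64(0.0029))]
w -0.162 x 0.5719 0.7199
w -0.165 x 0.5719 0.7199
w -0.16 x 0.5719 0.7199
w -0.113 x 0.5719 0.7199
w -0.063 x 0.5719 0.656
w -0.014 x 0.5729 0.7197
w 0.034 x 0.573 0.7195
w -0.138 x 0.5719 0.7199
w -0.088 x 0.5719 0.7199
w -0.039 x 0.5729 0.696
w 
[... 523 characters left out ...]
0189)), (np.float64(0.0116), np.float64(0.0172)), (np.float64(0.0388), np.float64(0.0002))]
t far2 [(np.float64(-0.1663), np.float64(0.0017)), (np.float64(-0.1389), np.float64(0.012)), (np.float64(-0.0885), np.float64(0.0341)), (np.float64(-0.039), np.float64(0.0137)), (np.float64(0.0112), np.float64(0.0153)), (np.float64(0.0394), np.float64(0.0001))]
t -0.162 x 0.5704 0.7189
t -0.165 x 0.5704 0.7189
t -0.16 x 0.5704 0.7189
t -0.113 x 0.5701 0.7184
t -0.063 x 0.5697 0.7179
t -0.014 x 0.5694 0.7158
t 0.034 x 0.5708 0.6546
t -0.138 x 0.5703 0.7186
t -0.088 x 0.5699 0.7182
t -0.039 x 0.5696 0.716
t 0.011 x 0.5692 0.6964
d90 w [ 0.5941 -0.2774] 190.7 0.0889
punch w [ 0.5849 -0.3683] 190.9 0.0863
```

The seats are at x≈0.632 with y = +0.0125 for the vice, −0.038 medium, −0.088 cup and −0.1385 small, tray yaw 180°. Both views agree to within about 2 mm, and the floor is at z = 7 mm. Next I approach the cup tool at (0.419,−0.234), yaw 158°.

```bash
python3 -m crank '[[[0,0,0,2.47,-1.92,2,3],[0,0,0,2.47,-1.92,2,3],[0,0,0,2.47,-1.92,2,3],[0,0,0,2.47,-1.92,2,3],[0,0,0,2.47,-1.92,2,3],[0,0,0,2.47,-1.92,2,3],[0,0,7.33,0,0,2.5,3],[0,0,7.33,0,0,2.5,3],[0,0,7.34,0,0,2.5,3],[0,0,0,0,0,0,3]]]'
cat > st.py <<'E'
from h import *
s=sense(); q=R.from_quat(s["orientation"]).as_matrix(); print(np.round(s["position"],4),"yaw x",np.degrees(np.arctan2(q[1,0],q[0,0])).round(2)%360,"t",s["t"])
E
python3 st.py
```

```text
t: 5.25
position: [0.4179, -0.2331, 0.0733]
orientation: [0.192, 0.981, 0.001, -0.002]
wrist_force: [0.4, -0.8, 0.1]
opening: 0.0299
grip_force: 0.0
[ 0.4179 -0.2331  0.0733] yaw x 157.87 t 5.25
```

```bash
python3 -m crank '[[[0,0,0,0,0,1.6,3],[0,0,0,0,0,1.6,3],[0,0,0,0,0,1.6,3],[0,0,0,0,0,1.5,3],[0,0,0,0,0,0.7,3],[0,0,0,0,0,0,3],[0,0,0,0,0,0,0],[0,0,0,0,0,0,0],[0,0,0,0,0,0,0],[0,0,0,0,0,0,0]]]' 50; python3 st.py
```

```text
t: 6.25
position: [0.4206, -0.2343, 0.0064]
orientation: [0.19, 0.982, -0.0, 0.001]
wrist_force: [-2.3, 1.7, 7.3]
opening: 0.0079
grip_force: 48.9
[ 0.4206 -0.2343  0.0064] yaw x 158.08 t 6.25
```

```bash
python3 -m crank '[[[0,0,0,0,0,-0.5,0],[0,0,0,0,0,-1.5,0],[0,0,0,0,0,-2,0],[0,0,0,0,0,-2,0],[0,0,0,0,0,-2,0],[0,0,0,0,0,-2,0],[0,0,0,0,0,0,0],[0,0,0,0,0,0,0],[0,0,0,0,0,0,0],[0,0,0,0,0,0,0]]]'; sed 's/w1/w3/g' m1.py > m3.py; python3 m3.py; python3 st.py
```

```text
t: 7.25
position: [0.4195, -0.2337, 0.1046]
orientation: [0.19, 0.982, 0.0, -0.001]
wrist_force: [-0.3, -0.4, -1.0]
opening: 0.0082
grip_force: 48.9
7.25 [ 0.4195 -0.2337  0.1046] [ 1.90338794e-01  9.81718220e-01  2.28167534e-04 -6.53913298e-04] [-5.52398869e-04 -8.75510858e-04  4.49587902e-03  1.09919607e-03
  9.97707106e-05  1.27714820e-03]
[ 0.4195 -0.2337  0.1046] yaw x 158.05 t 7.3
```

View pics/w3.png

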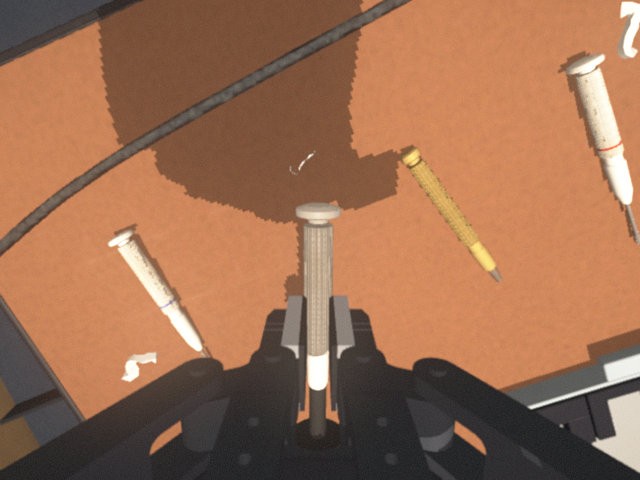

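The cup tool is held in line with the fingers, cap at (318,210). I'll check its tilt and the grip position from depth.

```bash
cat > held.py <<'E'
from h import *
import pickle,sys
i,p,d=pickle.load(open(sys.argv[1],"rb")); s=sense(); Rt=R.from_quat(s["orientation"]).as_matrix()
c=int(sys.argv[2]); 
for v in range(int(sys.argv[3]),int(sys.argv[4]),8):
    P=withdepth(i,[[c,v]],[d[v,c]])[0]; print(v,p[v,c],((P-s["position"])@Rt*1000).round(1))
E
python3 held.py w3.pkl 318 200 460
```

```text
200 [133  92  66] [ 24.2   0.8 104.9]
208 [183 163 145] [44.9  0.9 -6.8]
216 [244 229 210] [42.7  0.9 -8.6]
224 [164 146 129] [38.2  0.9 -2. ]
232 [217 191 163] [36.5  0.9 -6.1]
240 [224 198 173] [33.9  0.9 -7. ]
248 [213 188 161] [31.1  0.9 -7. ]
256 [213 189 160] [27.9  0.9 -6. ]
264 [201 176 147] [25.2  0.9 -6.8]
272 [205 179 151] [22.9  0.9 -8.4]
280 [201 175 149] [19.8  0.9 -8. ]
288 [199 174 148] [16.5  0.9 -7.4]
296 [205 183 156] [13.7  0.9 -7.8]
304 [194 174 148] [10.2  0.9 -7. ]
312 [209 186 158] [ 7.5  0.9 -7.8]
320 [203 181 155] [ 4.6  0.9 -8.2]
328 [206 186 161] [ 1.6  0.9 -8.6]
336 [204 183 157] [-2.5  0.9 -7. ]
344 [201 181 152] [-5.1  0.9 -8.2]
352 [192 172 151] [-8.8  0.9 -7.5]
360 [255 255 254] [-12.7   0.9  -6.6]
368 [255 255 254] [-15.7   0.9  -7.2]
376 [255 255 254] [-18.4   0.9  -8.2]
384 [255 255 254] [-22.5   0.9  -7.4]
392 [93 83 75] [-26.2   0.9  -7.2]
400 [93 80 76] [-29.8   0.9  -7. ]
408 [87 77 68] [-33.2   0.9  -7.3]
416 [83 75 70] [-36.8   0.9  -7.5]
424 [84 75 70] [-39.7   0.9  -8.3]
432 [85 74 68] [-44.2   0.9  -7.4]
440 [31 26 21] [-46.8   0.9  -8.7]
448 [39 37 33] [-46.7   0.9 -12.8]
456 [43 42 43] [ 11.7   0.9 -76.6]
```

```bash
python3 -m crank '[[[0,0,-7.33,0,0,0,0],[0,0,-7.33,0,0,0,0],[0,0,-7.3,0,0,0,0],[0,0,0,-3.05,2.08,0,0],[0,0,0,-3.05,2.08,0,0],[0,0,0,-3.05,2.08,0,0],[0,0,0,-3.05,2.08,0,0],[0,0,0,-3.05,2.08,0,0],[0,0,0,-3.05,2.08,0,0],[0,0,0,-3.05,2.08,0,0]]]'
python3 -m crank '[[[0,0,0,0,0,0.7,0],[0,0,0,0,0,0.7,0],[0,0,0,0,0,0.7,0],[0,0,0,0,0,0.7,0],[0,0,0,0,0,0.7,0],[0,0,0,0,0,0.7,0],[0,0,0,0,0,0,0],[0,0,0,0,0,0,0],[0,0,0,0,0,0,0],[0,0,0,0,0,0,0]]]'; sed 's/w1/w4/g' m1.py > m3.py; python3 m3.py; python3 st.py
```

```text
t: 8.3
position: [0.6343, -0.0872, 0.1046]
orientation: [-0.0, 1.0, 0.0, -0.0]
wrist_force: [1.3, 0.3, -0.2]
opening: 0.0079
grip_force: 48.9
t: 9.3
position: [0.6337, -0.0884, 0.0637]
orientation: [-0.0, 1.0, -0.0, 0.0]
wrist_force: [-0.5, -0.1, -0.6]
opening: 0.0076
grip_force: 48.9
9.3 [ 0.6337 -0.0884  0.0637] [-7.89007920e-05  9.99999941e-01 -4.20009500e-05  3.31011068e-04] [ 0.00182309  0.00029084 -0.00103862  0.00032645 -0.00083744 -0.00081293]
[ 0.6337 -0.0884  0.0636] yaw x 180.01 t 9.35
```

View pics/w4.png

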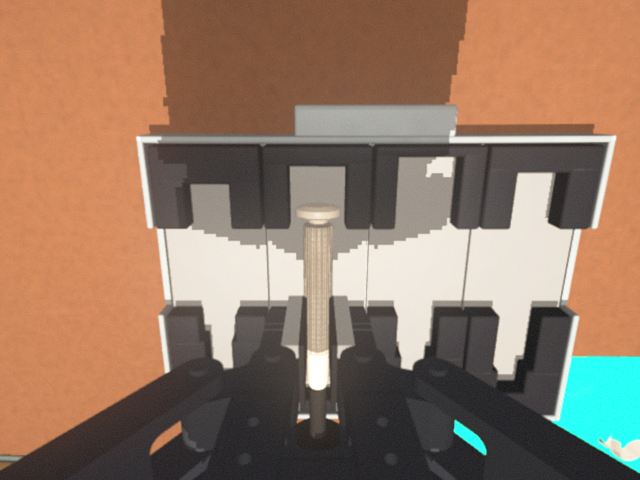

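Run:
```python
from h import *
import pickle
i,p,d=pickle.load(open("w4.pkl","rb"))
print(onplane(i,[(250,228),(355,228)],.019).round(4)); print(onplane(i,[(250,308),(250,302)],.007).round(4), "cup handle end pocket",onplane(i,[(290,166),(346,166),(290,220),(346,220)],.019).round(4))
```

```text
[[ 0.6104 -0.1186  0.019 ]
 [ 0.6104 -0.07    0.019 ]]
[[ 0.6571 -0.1226  0.007 ]
 [ 0.6537 -0.1224  0.007 ]] cup handle end pocket [[ 0.582  -0.0995  0.019 ]
 [ 0.582  -0.0748  0.019 ]
 [ 0.6066 -0.1     0.019 ]
 [ 0.6066 -0.0743  0.019 ]]
```

```bash
python3 -m crank '[[[0,0,0,0,0.05,0.8,0],[0,0,0,0,0,0.8,0],[0,0,0,0,0,0.8,0],[0,0,0,0,0,0.8,0],[0,0,0,0,0,0.8,0],[0,0,0,0,0,0.5,0],[0,0,0,0,0,0.35,0],[0,0,0,0,0,0,0],[0,0,0,0,0,0,0],[0,0,0,0,0,0,0]]]'; python3 st.py
```

```text
t: 10.35
position: [0.6337, -0.0878, 0.0152]
orientation: [-0.0, 1.0, -0.0, 0.0]
wrist_force: [-0.6, -0.3, -0.0]
opening: 0.0078
grip_force: 48.9
[ 0.6337 -0.0878  0.0152] yaw x 180.01 t 10.35
```

```bash
python3 -m crank '[[[0,0,0,0,0,0.1,0],[0,0,0,0,0,0.05,0],[0,0,0,0,0,0,0],[0,0,0,0,0,0,1.2],[0,0,0,0,0,0,2.0],[0,0,0,0,0,0,2.2],[0,0,0,0,0,0,2.2],[0,0,0,0,0,0,2.2],[0,0,0,0,0,-1,2.2],[0,0,0,0,0,-2,2.2]]]'
python3 -m crank '[[[0,0,0,0,0,-2.5,2.2],[0,0,0,0,0,-2.5,2.2],[0,0,0,0,0,-2.5,2.2],[0,0,0,0,0,-2,2.2],[0,0,0,2.5,0,0,3],[0,0,0,2.5,0,0,3],[0,0,0,2.5,0,0,3],[0,0,0,2.5,0,0,3],[0,0,0,0,0,0,3],[0,0,0,0,0,0,3]]]'; sed 's/w1/w5/g' m1.py > m3.py; python3 m3.py; python3 st.py
```

```text
t: 11.35
position: [0.6325, -0.0877, 0.0429]
orientation: [-0.0, 1.0, 0.0, -0.001]
wrist_force: [-0.3, 0.4, 0.6]
opening: 0.0223
grip_force: 0.0
t: 12.35
position: [0.5338, -0.0879, 0.1393]
orientation: [-0.0, 1.0, -0.0, 0.001]
wrist_force: [0.4, 0.2, 1.1]
opening: 0.0297
grip_force: 0.0
12.35 [ 0.5338 -0.0879  0.1393] [-7.18994853e-06  9.99999734e-01 -1.06408880e-04  7.20997030e-04] [ 0.00306895  0.02618131  0.02549118 -0.00350399  0.00036769  0.00011535]
[ 0.5342 -0.0879  0.139 ] yaw x 180.0 t 12.4
```

View pics/w5.png

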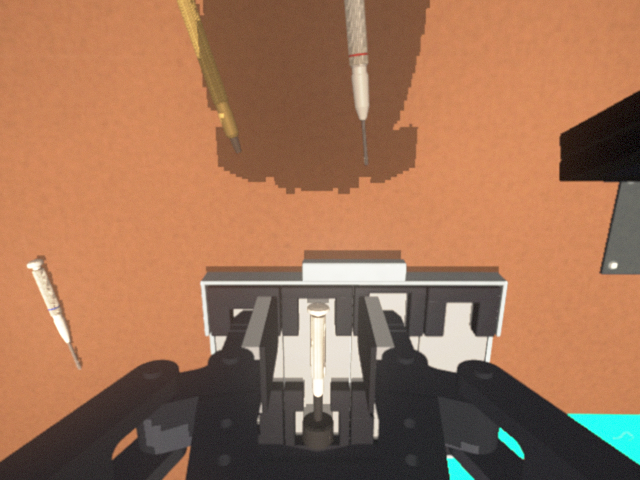

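The cup tool lies in its pocket, cap at (318,308) and cup at (318,430). Next is the medium driver.

```bash
python3 -m crank '[[[0,0,0,2.72,0.6,1.5,3],[0,0,0,2.72,0.6,1.5,3],[0,0,0,2.72,0.6,1.5,3],[0,0,0,2.74,0.6,1.5,3],[0,0,-6.5,0,0,1,3],[0,0,0,0,0,2,3],[0,0,0,0,0,1,3],[0,0,0,0,0,0,3],[0,0,0,0,0,0,3],[0,0,0,0,0,0,3]]]'; python3 st.py; sed 's/w1/w6/g' m1.py > m3.py; python3 m3.py >/dev/null
python3 - <<'E'
from tool import *
import pickle
i,p,d=pickle.load(open("w6.pkl","rb")); s=sense()
uv=proj(i,[[.4252+dx,-.0639+dx*.114,.007] for dx in (-.048,-.02,0,.03)]); print(uv.round()); 
# handle line: brightness profile across rows
hsv=cv2.cvtColor(p,cv2.COLOR_RGB2HSV)
for v in range(210,345,15):
    u=np.where((hsv[v,295:345,1]<70)&(hsv[v,295:345,2]>60))[0]+295
    if len(u): P=onplane(i,[[u.min(),v],[u.max(),v]],.008); print(v,u.min(),u.max(),P[:,:2].round(4).tolist())
E
```

```text
t: 13.4
position: [0.4252, -0.0639, 0.039]
orientation: [-0.057, 0.998, -0.0, 0.0]
wrist_force: [0.7, -0.2, 0.6]
opening: 0.0298
grip_force: 0.0
[ 0.4252 -0.0639  0.039 ] yaw x 186.5 t 13.4
[[315. 178.]
 [315. 243.]
 [315. 285.]
 [315. 345.]]
210 304 329 [[0.391, -0.0725], [0.3898, -0.062]]
225 305 329 [[0.3975, -0.0714], [0.3964, -0.0612]]
240 305 329 [[0.4042, -0.0707], [0.403, -0.0604]]
255 305 329 [[0.411, -0.07], [0.4098, -0.0596]]
270 305 328 [[0.418, -0.0692], [0.4169, -0.0591]]
285 306 328 [[0.4251, -0.068], [0.424, -0.0583]]
300 306 329 [[0.4324, -0.0673], [0.4312, -0.057]]
315 307 327 [[0.4398, -0.066], [0.4387, -0.057]]
330 308 327 [[0.4474, -0.0648], [0.4464, -0.056]]
```

```bash
python3 -m crank '[[[0,0,0,0,0,1.2,3],[0,0,0,0,0,1.2,3],[0,0,0,0,0,0.8,3],[0,0,0,0,0,0.3,3],[0,0,0,0,0,0,3],[0,0,0,0,0,0,0],[0,0,0,0,0,0,0],[0,0,0,0,0,0,0],[0,0,0,0,0,0,0],[0,0,0,0,0,0,0]]]' 50; python3 st.py
python3 -m crank '[[[0,0,0,0,0,-0.5,0],[0,0,0,0,0,-1.5,0],[0,0,0,0,0,-2,0],[0,0,0,0,0,-2,0],[0,0,0,0,0,-2,0],[0,0,0,0,0,-1,0],[0,0,6.5,0,0,0,0],[0,0,0,0,0,0,0],[0,0,0,0,0,0,0],[0,0,0,0,0,0,0]]]';python3 st.py; sed 's/w1/w6/g' m1.py > m3.py; python3 m3.py >/dev/null; python3 held.py w6.pkl 318 180 400
```

```text
t: 14.45
position: [0.4248, -0.064, 0.0037]
orientation: [-0.057, 0.998, -0.0, 0.0]
wrist_force: [-1.4, -1.7, 6.5]
opening: 0.0088
grip_force: 49.1
[ 0.4248 -0.064   0.0037] yaw x 186.51 t 14.45
t: 15.45
position: [0.4242, -0.0638, 0.0929]
orientation: [-0.001, 1.0, 0.0, -0.0]
wrist_force: [0.1, -0.3, -1.0]
opening: 0.0084
grip_force: 49.0
[ 0.4242 -0.0638  0.0929] yaw x 180.14 t 15.45
180 [133  93  68] [37.9  1.2 92.8]
188 [130  90  63] [33.3  1.2 93.1]
196 [139 100  78] [28.5  1.2 94.1]
204 [170 152 131] [46.6  1.2 -9.9]
212 [232 218 190] [ 44.7   1.2 -13.1]
220 [229 209 181] [41.2  1.2 -9.4]
228 [204 179 155] [ 38.8   1.2 -10.6]
236 [188 168 144] [ 35.9   1.2 -10.1]
244 [190 170 143] [ 33.1   1.2 -10. ]
252 [194 172 144] [30.1  1.2 -9.3]
260 [198 177 151] [27.4  1.2 -9.7]
268 [199 176 148] [24.6  1.3 -9.8]
276 [190 168 144] [ 21.9   1.3 -10.4]
284 [195 172 148] [18.6  1.3 -9.5]
292 [184 164 142] [15.7  1.3 -9.8]
300 [193 169 147] [12.8  1.3 -9.9]
308 [194 171 146] [ 9.6  1.3 -9.6]
316 [185 165 139] [ 6.   1.3 -8.7]
324 [192 171 147] [ 2.6  1.3 -8.2]
332 [189 166 140] [ 0.2  1.3 -9.5]
340 [183 147 123] [-3.9  1.3 -7.9]
348 [184 161 135] [-6.9  1.3 -8.4]
356 [255 255 254] [-10.8   1.3  -7.5]
364 [255 255 253] [-14.6   1.3  -6.9]
372 [255 255 254] [-17.8   1.3  -7.2]
380 [255 255 254] [-20.8   1.3  -7.9]
388 [255 255 254] [-25.4   1.3  -6.3]
396 [255 255 254] [-29.7   1.3  -5.4]
```

```bash
python3 -m crank '[[[0,0,0,-2.97,0.37,0,0],[0,0,0,-2.97,0.37,0,0],[0,0,0,-2.97,0.37,0,0],[0,0,0,-2.97,0.37,0,0],[0,0,0,-2.97,0.37,0,0],[0,0,0,-2.97,0.37,0,0],[0,0,0,-2.97,0.37,0,0],[0,0,0,0,0,1.5,0],[0,0,0,0,0,1.5,0],[0,0,0,0,0,0,0]]]'; python3 st.py; sed 's/w1/w7/g' m1.py > m3.py; python3 m3.py >/dev/null
```

```text
t: 16.5
position: [0.6309, -0.0378, 0.0608]
orientation: [-0.001, 1.0, 0.0, -0.002]
wrist_force: [-0.3, 0.7, 0.2]
opening: 0.0088
grip_force: 49.0
[ 0.6309 -0.0378  0.0608] yaw x 180.08 t 16.5
```

View pics/w7.png

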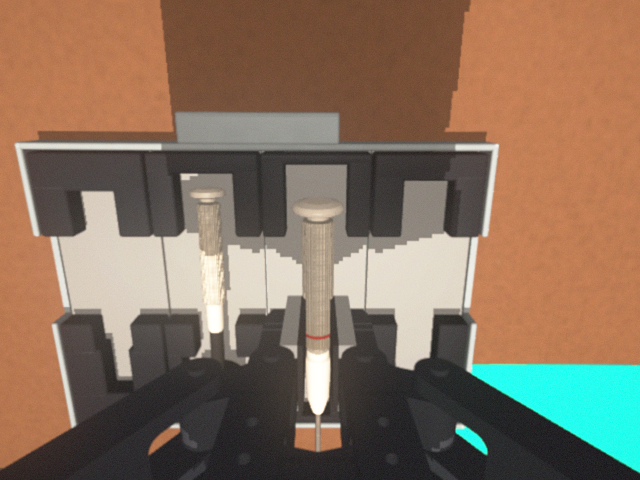

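The driver is centred over its pocket (286–347, axis 317), and the cup tool lies seated next to it. I'll lower it.

```bash
python3 -m crank '[[[0,0,0,0,0,0.8,0],[0,0,0,0,0,0.8,0],[0,0,0,0,0,0.8,0],[0,0,0,0,0,0.8,0],[0,0,0,0,0,0.8,0],[0,0,0,0,0,0.5,0],[0,0,0,0,0,0.3,0],[0,0,0,0,0,0,0],[0,0,0,0,0,0,0],[0,0,0,0,0,0,0]]]'; python3 st.py
```

```text
t: 17.55
position: [0.6326, -0.0379, 0.0157]
orientation: [-0.0, 1.0, -0.0, 0.0]
wrist_force: [-0.1, 0.0, -0.5]
opening: 0.0084
grip_force: 49.0
[ 0.6326 -0.0379  0.0157] yaw x 180.01 t 17.55
```

```bash
python3 -m crank '[[[0,0,0,0,0,0.3,0],[0,0,0,0,0,0.15,0],[0,0,0,0,0,0,0],[0,0,0,0,0,0,0],[0,0,0,0,0,0,1.2],[0,0,0,0,0,0,2.0],[0,0,0,0,0,0,2.2],[0,0,0,0,0,0,2.2],[0,0,0,0,0,0,2.2],[0,0,0,0,0,0,2.2]]]'; python3 st.py
python3 -m crank '[[[0,0,0,0,0,-1,2.2],[0,0,0,0,0,-2,2.2],[0,0,0,0,0,-2.5,2.2],[0,0,0,0,0,-2.5,2.2],[0,0,0,0,0,-2.5,2.2],[0,0,0,0,0,-2,2.2],[0,0,0,1.3,-3.5,0,3],[0,0,0,1.3,-3.5,0,3],[0,0,0,1.2,-3.5,0,3],[0,0,0,0,-3.5,0,3]]]'; python3 st.py
```

```text
t: 18.55
position: [0.6324, -0.0379, 0.0108]
orientation: [-0.0, 1.0, 0.0, -0.0]
wrist_force: [-0.0, -0.6, -0.1]
opening: 0.0221
grip_force: 0.0
[ 0.6324 -0.0379  0.0108] yaw x 180.01 t 18.55
t: 19.55
position: [0.5932, -0.1792, 0.1371]
orientation: [-0.0, 1.0, -0.0, 0.0]
wrist_force: [1.6, -0.2, -0.5]
opening: 0.03
grip_force: 0.0
[ 0.5932 -0.1792  0.1371] yaw x 180.01 t 19.55
```

```bash
python3 -m crank '[[[0,0,0,0,-2.5,1,2.5],[0,0,0,0,-2.5,1,2.5],[0,0,0,0,-2.5,1,2.5],[0,0,0,0,-2.45,1,2.5],[0,0,-5.3,0,0,2,2.5],[0,0,-5.3,0,0,2,2.5],[0,0,0,0,0,1.6,2.5],[0,0,0,0,0,0,2.5],[0,0,0,0,0,0,2.5],[0,0,0,0,0,0,2.5]]]'; python3 st.py; sed 's/w1/w8/g' m1.py > m3.py; python3 m3.py >/dev/null
```

```text
t: 20.55
position: [0.5951, -0.2777, 0.0413]
orientation: [-0.092, 0.996, -0.0, 0.001]
wrist_force: [-0.2, 0.2, -0.7]
opening: 0.0252
grip_force: 0.0
[ 0.5951 -0.2777  0.0413] yaw x 190.6 t 20.55
```

View pics/w8.png

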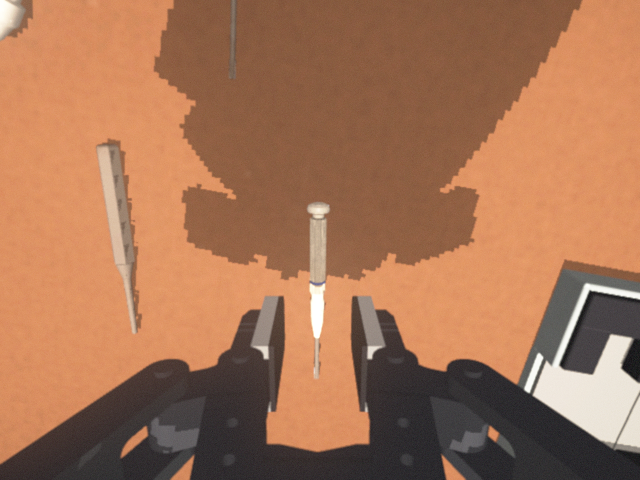

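The small driver is centred between the fingers (axis at column 317), and the punch is clear on the left.

```bash
python3 -m crank '[[[0,0,0,0,0,1.2,2.5],[0,0,0,0,0,1.2,2.5],[0,0,0,0,0,1.0,2.5],[0,0,0,0,0,0.45,2.5],[0,0,0,0,0,0,2.5],[0,0,0,0,0,0,0],[0,0,0,0,0,0,0],[0,0,0,0,0,0,0],[0,0,0,0,0,0,0],[0,0,0,0,0,0,0]]]' 40; python3 st.py
python3 -m crank '[[[0,0,0,0,0,-0.5,0],[0,0,0,0,0,-1.5,0],[0,0,0,0,0,-2,0],[0,0,0,0,0,-2,0],[0,0,0,0,0,-2,0],[0,0,0,0,0,-1,0],[0,0,5.3,0,0,0,0],[0,0,5.3,0,0,0,0],[0,0,0,0,0,0,0],[0,0,0,0,0,0,0]]]';python3 st.py; sed 's/w1/w9/g' m1.py > m3.py; python3 m3.py >/dev/null; python3 held.py w9.pkl 318 220 390
```

```text
t: 21.6
position: [0.5944, -0.2775, 0.0013]
orientation: [-0.092, 0.996, -0.0, 0.0]
wrist_force: [0.1, -1.3, 1.0]
opening: 0.0051
grip_force: 39.0
[ 0.5944 -0.2775  0.0013] yaw x 190.61 t 21.6
t: 22.6
position: [0.5943, -0.2774, 0.0911]
orientation: [-0.001, 1.0, 0.0, -0.0]
wrist_force: [0.3, 0.0, -0.6]
opening: 0.0047
grip_force: 39.1
[ 0.5943 -0.2774  0.0911] yaw x 180.17 t 22.6
220 [138  94  65] [14.9  1.2 91.9]
228 [159 129 106] [36.3  1.2 -1.7]
236 [214 191 166] [35.6  1.2 -9. ]
244 [219 197 169] [33.   1.2 -9.7]
252 [175 155 131] [29.4  1.2 -7.4]
260 [184 162 138] [26.4  1.2 -7.1]
268 [187 165 142] [23.7  1.2 -7.7]
276 [189 166 140] [20.6  1.2 -7.3]
284 [180 159 135] [17.4  1.2 -6.9]
292 [181 159 136] [14.3  1.3 -6.6]
300 [191 169 145] [11.5  1.3 -7.2]
308 [184 164 136] [ 8.   1.3 -6.5]
316 [187 166 140] [ 4.6  1.3 -6. ]
324 [183 163 138] [ 2.   1.3 -7.2]
332 [172 154 132] [-1.2  1.3 -7.1]
340 [185 164 140] [-4.2  1.3 -7.6]
348 [236 221 194] [-9.3  1.3 -4.6]
356 [255 255 254] [-11.7   1.3  -6.1]
364 [255 255 254] [-15.5   1.3  -5.5]
372 [255 255 254] [-18.7   1.3  -6. ]
380 [255 255 254] [-22.8   1.3  -5.1]
388 [255 255 254] [-27.1   1.3  -4.1]
```

```bash
python3 -m crank '[[[0,0,0,-0.76,2.78,0,0],[0,0,0,-0.76,2.78,0,0],[0,0,0,-0.76,2.78,0,0],[0,0,0,-0.76,2.78,0,0],[0,0,0,-0.76,2.78,0,0],[0,0,0,0,0,1.5,0],[0,0,0,0,0,1.5,0],[0,0,0,0,0,0,0],[0,0,0,0,0,0,0],[0,0,0,0,0,0,0]]]'; python3 st.py; sed 's/w1/w10/g' m1.py > m3.py; python3 m3.py >/dev/null
```

```text
t: 23.65
position: [0.6328, -0.1387, 0.0622]
orientation: [-0.0, 1.0, -0.0, 0.0]
wrist_force: [0.7, 0.0, -0.2]
opening: 0.0047
grip_force: 39.1
[ 0.6328 -0.1387  0.0622] yaw x 180.03 t 23.65
```

View pics/w10.png

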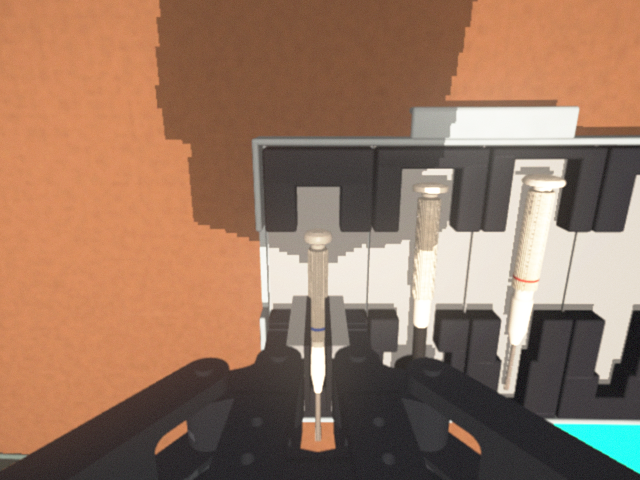

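The small driver is centred over its pocket (297–340), and both other tools are seated. I'll lower it.

```bash
python3 -m crank '[[[0,0,0,0,0,0.8,0],[0,0,0,0,0,0.8,0],[0,0,0,0,0,0.8,0],[0,0,0,0,0,0.8,0],[0,0,0,0,0,0.8,0],[0,0,0,0,0,0.6,0],[0,0,0,0,0,0.4,0],[0,0,0,0,0,0,0],[0,0,0,0,0,0,0],[0,0,0,0,0,0,0]]]'; python3 st.py
```

```text
t: 24.7
position: [0.6326, -0.1385, 0.0117]
orientation: [-0.0, 1.0, -0.0, 0.0]
wrist_force: [-0.7, -0.7, 0.1]
opening: 0.0044
grip_force: 39.1
[ 0.6326 -0.1385  0.0117] yaw x 180.01 t 24.7
```

```bash
python3 -m crank '[[[0,0,0,0,0,0.2,0],[0,0,0,0,0,0.1,0],[0,0,0,0,0,0,0],[0,0,0,0,0,0,0],[0,0,0,0,0,0,1.2],[0,0,0,0,0,0,1.8],[0,0,0,0,0,0,2.0],[0,0,0,0,0,0,2.0],[0,0,0,0,0,0,2.0],[0,0,0,0,0,0,2.0]]]'; python3 st.py
python3 -m crank '[[[0,0,0,0,0,-1,2.0],[0,0,0,0,0,-2,2.0],[0,0,0,0,0,-2.5,2.2],[0,0,0,0,0,-2.5,2.2],[0,0,0,2,-0.3,0,3],[0,0,0,3.7,-0.3,0,3],[0,0,0,3.7,-0.3,0,3],[0,0,0,3.7,-0.3,0,3],[0,0,0,3.7,-0.3,0,3],[0,0,0,3.6,-0.2,0,3]]]'
python3 -m crank '[[[0,0,-5.6,0,0,1,3],[0,0,-5.6,0,0,1.5,3],[0,0,-5.5,0,0,1.5,3],[0,0,0,0,0,0.8,3],[0,0,0,0,0,0,3],[0,0,0,0,0,0,3],[0,0,0,0,0,0,3],[0,0,0,0,0,0,3],[0,0,0,0,0,0,3],[0,0,0,0,0,0,3]]]'; python3 st.py; sed 's/w1/w11/g' m1.py > m3.py; python3 m3.py >/dev/null
```

```text
t: 25.7
position: [0.6324, -0.1384, 0.0083]
orientation: [-0.0, 1.0, 0.0, 0.0]
wrist_force: [-0.1, -0.1, 0.1]
opening: 0.0201
grip_force: 0.0
[ 0.6324 -0.1384  0.0083] yaw x 180.01 t 25.7
t: 26.7
position: [0.427, -0.1555, 0.089]
orientation: [-0.0, 1.0, -0.0, 0.0]
wrist_force: [0.5, 0.3, 0.3]
opening: 0.0299
grip_force: 0.0
t: 27.7
position: [0.4285, -0.1555, 0.0405]
orientation: [-0.145, 0.989, -0.0, 0.0]
wrist_force: [0.5, -0.5, 0.5]
opening: 0.0298
grip_force: 0.0
[ 0.4285 -0.1555  0.0405] yaw x 196.7 t 27.7
```

View pics/w11.png

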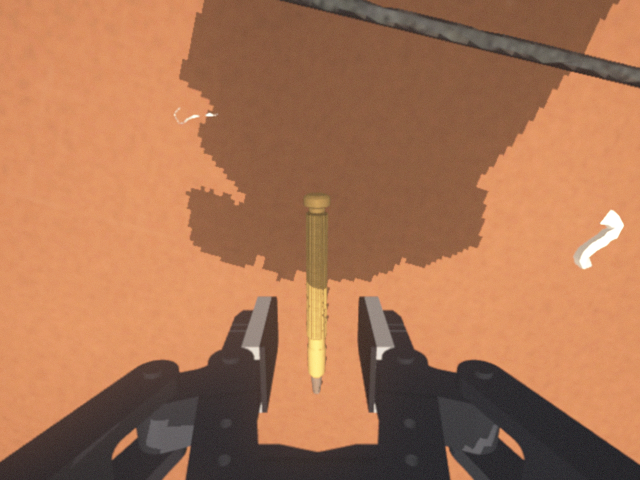

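The vice is centred (axis at column 317). I'll grip it and lift.

```bash
python3 -m crank '[[[0,0,0,0,0,1.2,3],[0,0,0,0,0,1.2,3],[0,0,0,0,0,0.8,3],[0,0,0,0,0,0.5,3],[0,0,0,0,0,0,3],[0,0,0,0,0,0,0],[0,0,0,0,0,0,0],[0,0,0,0,0,0,0],[0,0,0,0,0,0,0],[0,0,0,0,0,0,0]]]' 50; python3 st.py
python3 -m crank '[[[0,0,0,0,0,-0.5,0],[0,0,0,0,0,-1.5,0],[0,0,0,0,0,-2,0],[0,0,0,0,0,-2,0],[0,0,0,0,0,-2,0],[0,0,0,0,0,-1,0],[0,0,5.6,0,0,0,0],[0,0,5.6,0,0,0,0],[0,0,5.5,0,0,0,0],[0,0,0,0,0,0,0]]]';python3 st.py; sed 's/w1/w12/g' m1.py > m3.py; python3 m3.py >/dev/null; python3 held.py w12.pkl 318 212 350
```

```text
t: 28.75
position: [0.4287, -0.1556, 0.0037]
orientation: [-0.145, 0.989, -0.0, 0.0]
wrist_force: [-0.8, 0.8, 6.7]
opening: 0.007
grip_force: 49.2
[ 0.4287 -0.1556  0.0037] yaw x 196.71 t 28.75
t: 29.75
position: [0.4282, -0.1554, 0.0931]
orientation: [0.001, 1.0, 0.0, -0.0]
wrist_force: [-0.3, -0.5, -0.4]
opening: 0.0066
grip_force: 49.1
[ 0.4282 -0.1554  0.0931] yaw x 179.91 t 29.75
212 [120  94  57] [41.5  1.4  0.6]
220 [159 124  73] [40.5  1.4 -6.7]
228 [188 145  87] [38.1  1.4 -8.3]
236 [181 140  84] [34.9  1.4 -6.7]
244 [148 116  68] [32.3  1.4 -7.4]
252 [136 108  66] [29.5  1.3 -7.6]
260 [148 116  71] [26.1  1.3 -6.2]
268 [139 110  67] [23.2  1.3 -6.2]
276 [139 112  71] [19.9  1.3 -5.6]
284 [148 113  71] [17.1  1.3 -6. ]
292 [140 108  65] [14.3  1.3 -6.5]
300 [132 103  64] [11.7  1.3 -7.7]
308 [137 110  65] [ 7.8  1.3 -6.1]
316 [143 113  66] [ 4.5  1.3 -5.8]
324 [137 110  70] [ 1.9  1.3 -6.9]
332 [133 105  66] [-1.5  1.2 -6.5]
340 [135 107  65] [-5.2  1.2 -5.8]
348 [136 110  66] [-8.8  1.2 -5.4]
```

```bash
python3 -m crank '[[[0,0,0,-2.55,2.1,0,0],[0,0,0,-2.55,2.1,0,0],[0,0,0,-2.55,2.1,0,0],[0,0,0,-2.55,2.1,0,0],[0,0,0,-2.55,2.1,0,0],[0,0,0,-2.55,2.1,0,0],[0,0,0,-2.55,2.1,0,0],[0,0,0,-2.55,2.1,0,0],[0,0,0,0,0,1.5,0],[0,0,0,0,0,1.5,0]]]';python3 -m crank '[[[0,0,0,0,0,0,0],[0,0,0,0,0,0,0],[0,0,0,0,0,0,0],[0,0,0,0,0,0,0],[0,0,0,0,0,0,0],[0,0,0,0,0,0,0],[0,0,0,0,0,0,0],[0,0,0,0,0,0,0],[0,0,0,0,0,0,0],[0,0,0,0,0,0,0]]]'; python3 st.py; sed 's/w1/w13/g' m1.py > m3.py; python3 m3.py >/dev/null
```

```text
t: 30.8
position: [0.6331, 0.0134, 0.0625]
orientation: [-0.002, 1.0, -0.0, 0.0]
wrist_force: [-0.1, -0.3, -1.2]
opening: 0.007
grip_force: 49.1
t: 31.8
position: [0.6323, 0.0126, 0.0633]
orientation: [-0.0, 1.0, 0.0, -0.0]
wrist_force: [0.4, 0.1, -0.2]
opening: 0.007
grip_force: 49.1
[0.6323 0.0126 0.0633] yaw x 180.01 t 31.8
```

View pics/w13.png

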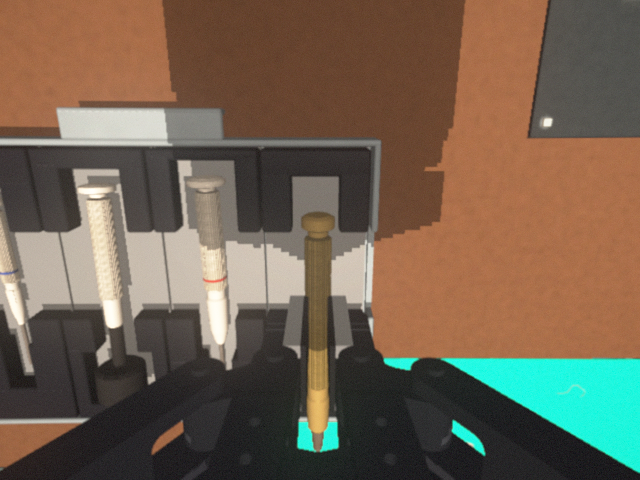

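The vice is within about 1 mm of its pocket's centre (292–338). I'll shift it 1 mm and lower it.

```bash
python3 -m crank '[[[0,0,0,0,-0.1,0.8,0],[0,0,0,0,0,0.8,0],[0,0,0,0,0,0.8,0],[0,0,0,0,0,0.8,0],[0,0,0,0,0,0.8,0],[0,0,0,0,0,0.6,0],[0,0,0,0,0,0.4,0],[0,0,0,0,0,0.2,0],[0,0,0,0,0,0,0],[0,0,0,0,0,0,0]]]'; python3 st.py
```

```text
t: 32.85
position: [0.6326, 0.0116, 0.0116]
orientation: [-0.0, 1.0, -0.0, 0.0]
wrist_force: [0.6, -0.2, -1.0]
opening: 0.0069
grip_force: 49.1
[0.6326 0.0116 0.0116] yaw x 180.01 t 32.85
```

Now I release, lift clear, and move back towards the robot so the wrist camera sees the tray. I'll also take a top view.

```bash
python3 -m crank '[[[0,0,0,0,0,0.08,0],[0,0,0,0,0,0,0],[0,0,0,0,0,0,0],[0,0,0,0,0,0,1.2],[0,0,0,0,0,0,1.8],[0,0,0,0,0,0,2.0],[0,0,0,0,0,0,2.0],[0,0,0,0,0,0,2.0],[0,0,0,0,0,0,2.0],[0,0,0,0,0,0,2.0]]]'; python3 st.py
python3 -m crank '[[[0,0,0,0,0,-1,2.0],[0,0,0,0,0,-2,2.0],[0,0,0,0,0,-3,2.2],[0,0,0,0,0,-3,2.2],[0,0,0,0,0,-3,2.2],[0,0,0,0,-2.4,-2,2.2],[0,0,0,0.5,-2.4,-2,2.2],[0,0,0,0.5,-2.4,0,2.2],[0,0,0,0,0,0,2.2],[0,0,0,0,0,0,2.2]]]';python3 st.py; sed 's/w1/w14/g' m1.py > m3.py; python3 m3.py >/dev/null
```

```text
t: 33.85
position: [0.6323, 0.0116, 0.0105]
orientation: [-0.0, 1.0, 0.0, -0.0]
wrist_force: [-1.3, 0.1, -0.0]
opening: 0.0198
grip_force: 0.0
[0.6323 0.0116 0.0105] yaw x 180.01 t 33.85
t: 34.85
position: [0.6223, -0.0607, 0.1711]
orientation: [0.0, 1.0, 0.0, 0.0]
wrist_force: [0.2, 0.4, 0.6]
opening: 0.0219
grip_force: 0.0
[ 0.6223 -0.0607  0.1711] yaw x 179.95 t 34.85
```

View pics/w14.png

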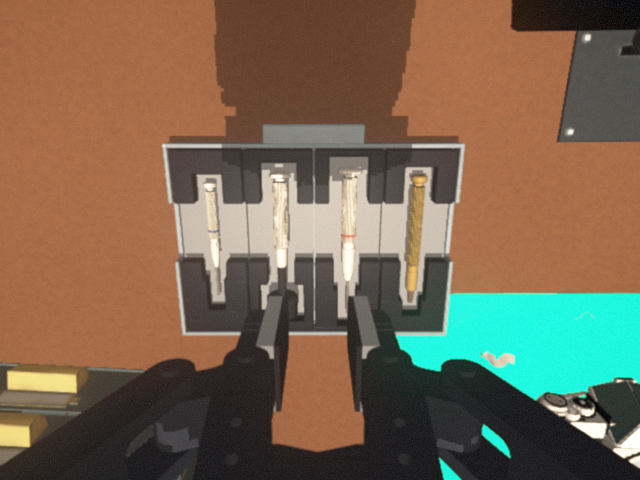

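All four tools lie inside their own outlines with the handles towards the lip. One last height check along each axis before handing in.

Run:
```python
from h import *
import pickle
i,p,d=pickle.load(open("w14.pkl","rb"))
for n,y0,xs in (("d90",-.1385,(.60,.62,.64,.66,.68)),("cup",-.088,(.595,.61,.63,.655)),("d116",-.038,(.60,.62,.64,.66)),("vice",.0115,(.60,.62,.64,.66,.68))):
    o=[]
    for x in xs:
        u,v=proj(i,[x,y0,.012])[0].round().astype(int); w=[(a,b) for a in range(u-5,u+6) for b in range(v-1,v+2)]
        o.append(round(float(withdepth(i,w,[d[b,a] for a,b in w])[:,2].max()),4))
    print(n,o)
```

```text
d90 [0.0191, 0.3139, 0.0143, 0.0137, 0.012]
cup [0.0197, 0.0219, 0.023, 0.0229]
d116 [0.0216, 0.0216, 0.0207, 0.0183]
vice [0.0181, 0.0183, 0.0186, 0.0178, 0.0162]
```

```bash
python3 -c "
from workcell import manip
print(manip.job_done())"
```

```text
the job is handed in; nothing more can be done
None
```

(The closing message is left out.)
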